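Clear the burn-in stand: isolate, then sort the light modules by their result tag

ROBOT

A 6-joint arm with a two-finger parallel gripper is mounted at the origin on a cart in front of the work surface, level with it; the furniture and walls round the work are solid. World frame = base frame: x ahead of the robot, y to its left, z up, the work surface at z = 0. Lengths are in m, angles in rad, forces in N, time in s.
With the tool pointing down it reaches from about 0.4 to 0.925 m from the base axis. Payload 12.5 kg.
Tool frame: the origin (TCP) lies at the very end of the fingers, on their centre line; the grasp point (between the pads) lies 19 mm behind it (env.hold_point_z is the distance from the TCP to the grasp point, in m); z points along the fingers, y is the line along which they close (so a half turn about z gives the same grasp; the last joint's range is limited). The gripper opens to 95 mm and grips with 3 to 60 N. Pads are 20 mm wide; open, the fingers measure 119 mm over their backs; the gripper's body (75 mm by 180 mm) begins 59 mm behind the grasp point.
Start: joints at [1.183, 0.491, 1.559, -0, 1.092, -0.106], TCP at [0.174, 0.6, 0.215] pointing down, gripper open.
Joint ranges: [-3.1, 3.1], [-0.84, 2.19], [0.05, 2.79], [-1.13, 4.28], [0.06, 2.93], [-2.69, 2.69]. Speed limits (rad/s): [2.22, 2.22, 2.79, 3.14, 3.14, 3.14].

INTERFACE

Orientations are given as a unit quaternion [x, y, z, w].
In Python, from workcell import env, eoat, imaging, job gives the robot as it stands. Calls block until the motion is done:
- env.reach(position, orientation): joint-space move of the TCP to a pose.
- env.move_linear(position, orientation=None, feed=0.15, contact_N=None): straight line of the TCP; orientation=None keeps the orientation; feed is the mean speed in m/s. With contact_N (N) it stops when the force on the tool has changed by that much, and returns True; else False.
- env.move_j(angles): joint-space move.
- eoat.release() and eoat.clamp(newtons=None): open the fingers fully, or close them until they stop; newtons is the grip in N (None keeps the last).
- env.sleep(seconds).
- env.ik(position, orientation): joint angles nearest the present ones, or None.
- imaging.snapshot(name): name is "scene" or "top"; returns a dict with "frame" (480x640x3 uint8, blue, green, red), "range_z" (480x640 float32, m along the optical axis (not along the pixel's ray), 0 where there is no reading), "fovy" (degrees; the focal length in pixels is half the picture's height over the tangent of half this angle, whatever the lens; pixels are square), "cx", "cy" (the principal point, pixels), "position" and "orientation" of the camera in the world. Camera axes: x right, y down, z forward; pixel columns grow to the right and rows downward; lengths in m; the calibration is good to about 2 mm. A picture is of the moment at which its call begins.
A pose or a line that the arm cannot do raises env.Unreachable and nothing moves.
- job.close_job(): hands the job in; it is judged then, once.
Readings, each from a call of its own:
- env.get_time(): time.
- env.get_joint_pos(): joint angles.
- env.get_joint_velocities(): joint speeds.
- env.get_tau(): joint torques, N m.
- env.get_ee_pos(): TCP position.
- env.get_ee_rot(): TCP orientation.
- env.get_contact_force(): force on the tool from outside, world axes, zero at the start.
- env.get_ft_torque(): the same for the moment, N m.
- env.get_width(): finger opening in m.
- env.get_grasp_force(): force on a finger pad.
Only numpy, scipy, OpenCV 4.12 (cv2) and the standard library are available. Lean on these libraries where they do the work, as an engineer would, in place of code of your own. Each camera call takes 0.05 s, during which the arm holds its last target. There are 200 camera calls.

TASK

The two LED light modules on the sloping test stand have finished their burn-in. Turn the stand's isolator handle round to its off detent, which also draws the retaining claws off the modules, then lift both modules out and seat each fully and upright in the nest marked with the colour of its tag: green (passed) in the green nest, red (rejected) in the red nest, either way round. Leave the isolator off, and do not knock the eyepiece, the timer or the pen about.

Things in the scene. Friction and masses are not known exactly. Their poses are not given: they have to be found in the camera images.
- stand: Fixed grey wedge-shaped test stand, 118 (x) x 284 (y) x 85 mm, origin under its centre, x to its high back (away from the robot), y to its left. Its panel slopes up from 30 mm at the front to 85 mm at the back: the panel's normal leans 25 degrees from vertical towards the front, (-0.423, 0, 0.906) in the stand's frame. Across it stand, from the left: bay, bay, isolator (y = 92, 0, -98 mm).
- bay_left (a point): Centre of the left bay's floor, on the panel; x up the slope, y left, z the panel's normal. The bay is a black collar 25 mm high, 36 (x) x 38 (y) mm inside, 46 x 48 outside, open at the top; the module stands in it on the panel and draws out along z.
- bay_middle (a point): The same for the middle bay.
- claw_left (a point): Middle of the left bay's retaining claw, 10 mm wide along y, top 36 mm above the panel; axes as the bay's. It reaches from 38 to 20 mm in front of the bay's centre, over the module's foot ledge while the isolator is on. Turning to off slides it 20 mm to the right (-y), clear of the ledge. The middle bay has the same on the same bar.
- isolator (a joint): Rotary isolator handle on the panel, rad: 0 = on (as found, pointer 60 degrees to the right of up-slope), 1.047 = off (pointer straight up the slope, along the dark tick). It turns anticlockwise as seen from above, about the panel's normal, with stops at both ends. A spring detent resists (about 0.15 N m) up to the middle, then pulls it on to the far stop.
- isolator_grip (a point): Middle of the black isolator handle, on its turning axis: a bar 64 long x 14 wide x 24 mm high, white pointer line at its +x end. x runs along the bar to the pointer and turns with it; z is the panel's normal. Along z the bar's top is 12 mm above this point, the round hub (38 mm wide) begins 10 mm below, the yellow plate is 18 mm below and the panel 42 mm below.
- module_green: Loose LED light module with a GREEN tag on its top and front (passed): finned metal block 34 (x) x 36 (y) x 72 mm (z), 0.12 kg, origin at the centre of its underside, z to its top. Grip it across the 36 mm sides (along y), near the top. On its front (-x) side a foot ledge 20 mm wide sticks out 6 mm at 27 to 31 mm height. It starts in one of the two bays, tilted with the panel.
- module_red: Loose LED light module with a RED tag on its top and front (rejected); otherwise as the green one. It stands in the other bay.
- nest_green: Fixed white nest block with green marking strips on its top and front, 74 (x) x 80 (y) x 30 mm, origin under its centre. Pocket in the middle of the top 39 (x) x 41 (y) mm, 24 mm deep, 3 mm chamfer; it takes a module's foot with about 2.5 mm play on each side, module x along nest x either way round.
- nest_red: Fixed white nest block with red marking strips; otherwise as the green one.
- nest_green_floor (a point): Centre of the green nest's pocket floor, 6 mm above the bench; the block's top is 24 mm above it. Axes as the nest's.
- nest_red_floor (a point): Centre of the red nest's pocket floor, 6 mm above the bench. Axes as the nest's.
- eyepiece: Bystander: black eyepiece standing on end, 37 mm diameter, 55 mm high, origin at the centre of its underside.
- timer: Bystander: white lab timer lying flat, 66 x 66 x 19 mm, origin at the centre of its underside.
- pen: Bystander: white pen lying flat near the bench edge, 145 mm long along its y, 11 mm thick, origin under its middle.
There are look-alikes about, which are no part of the job. Leave any orange or purple look-alike of the module_green alone. What is shaped like the module_red but yellow is not meant.

How it is judged:
On the way, in this order (a step that is already met when the one before it is completed fails the run):
1. the isolator is turned to its off detent (value of joint isolator above 0.95 rad), for 0.2 s.
2. both modules are seated, each in the nest of its colour (horizontal distance between module_green and nest_green_floor below 0.006 m and z of module_green in the frame of nest_green_floor between -0.004 and 0.004 m and angle between each of module_green, module_red's own z axis and vertical below 0.12 rad and linear speed of each of module_green, module_red below 0.02 m/s and contact force between each of module_green, module_red and the fingers below 0.1 N and horizontal distance between module_red and nest_red_floor below 0.006 m and z of module_red in the frame of nest_red_floor between -0.004 and 0.004 m), for 0.2 s.
At the end, for the whole second after the job is handed in: The isolator stands off (over 0.95 of 1.047 rad). The green-tagged module stands in the green nest and the red-tagged one in the red nest: underside within 4 mm of the pocket floor's height and 6 mm of its centre, upright within 0.12 rad, at rest and released (all of step 2 and value of joint isolator above 0.95 rad); the robot touches nothing.
It fails at once if the eyepiece is knocked about (moved over 30 mm) (distance of eyepiece from where it was at the start of the episode above 0.03 m).
It fails at once if the timer is knocked about (moved over 30 mm) (distance of timer from where it was at the start of the episode above 0.03 m).
It fails at once if the pen is knocked about (moved over 30 mm) (distance of pen from where it was at the start of the episode above 0.03 m).
It fails at once if the eyepiece is tipped over (angle between eyepiece's own z axis and vertical above 0.5 rad).
It also fails if it takes over 59 s, if anything falls off the work surface, if the arm or the gripper's body presses on something with over 40 N, if the wrist force passes 120 N, or if a joint passes its speed limit or range.

## Working session

There is one attempt and no reset: what is moved stays moved. The work goes in short steps, each a Python script; the robot and the scene stay as the last script left them, time stands still between calls to the robot, and variables do not carry over. Pictures are saved under pics/ and viewed, at most 10 in all, crops included, and the job is handed in when it is done.

```bash
mkdir -p pics; ls
python3 - <<'E'
from workcell import env,eoat,imaging,job
import cv2,numpy as np
for n in ("scene","top"):
    s=imaging.snapshot(n); cv2.imwrite(f"pics/{n}0.png",s["frame"]); np.savez(f"{n}0.npz",**s)
    print(n,s["fovy"],s["cx"],s["cy"],s["position"],s["orientation"])
print(env.get_time(),env.hold_point_z,env.get_ee_rot())
E
```

```text
pics
scene 50.94722735644661 319.7815466190958 235.2167392675793 [ 0.13589804 -0.35484672  1.05103338] [ 0.9055325  -0.2614929   0.09685426 -0.31976806]
top 43.08858888776458 315.7994070897661 243.41597037472627 [0.34762436 0.32640227 1.35720507] [-0.7011225   0.70932317 -0.05110039  0.05173615]
0.1 0.0188 [ 1.40433803e-01  9.90089934e-01 -5.07870058e-04 -1.06877950e-04]
```

View pics/scene0.png

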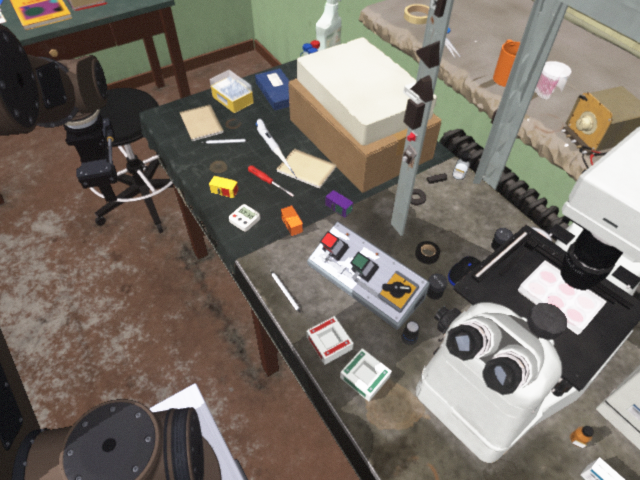

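View pics/top0.png

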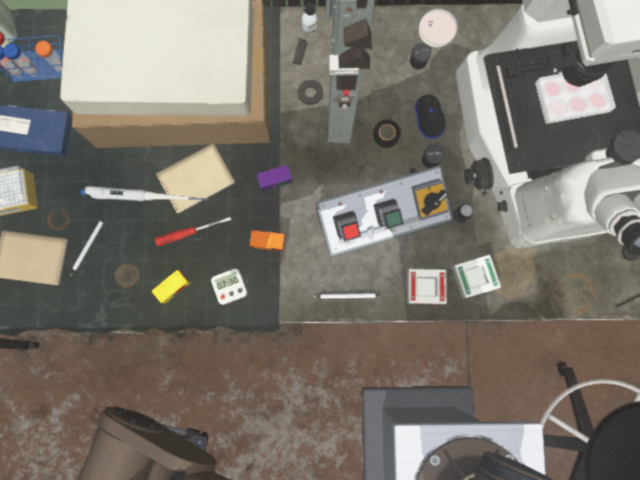

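The top view shows:
- **Stand:** about (385,210), with the red module at (348,228), the green module at (390,214), and the isolator on its yellow plate at (432,200).
- **Nests:** red at (427,287), green at (477,277).
- **Bystanders:** pen (347,296), timer (229,287), eyepiece probably (463,212).

Possible confusions:
- **Modules:** orange (267,240), purple (274,177) and yellow (170,287) are look-alikes lying loose. The red screwdriver is at (175,237). The real modules are the two in the bays.
- **Eyepiece:** dark cylinders stand at (463,212), (432,157) and (420,55). I'll avoid all of them.

```bash
cat > h.py <<'E'
import numpy as np,cv2
from scipy.spatial.transform import Rotation as R
def cloud(s):
    f=240/np.tan(np.radians(float(s["fovy"]))/2); d=s["range_z"].astype(float)
    v,u=np.mgrid[:480,:640]
    P=np.dstack([(u-s["cx"])/f*d,(v-s["cy"])/f*d,d])
    W=P@R.from_quat(s["orientation"]).as_matrix().T+s["position"]; W[d==0]=np.nan
    return W
def mask(s,c):
    h=cv2.cvtColor(s["frame"],cv2.COLOR_BGR2HSV); H,S,V=cv2.split(h)
    return {"red":((H<8)|(H>172))&(S>130)&(V>80),"green":(H>60)&(H<95)&(S>90)&(V>40),"yellow":(H>15)&(H<28)&(S>150)&(V>120)}[c]
def blobs(m,W,amin=12):
    n,l,st,c=cv2.connectedComponentsWithStats(m.astype(np.uint8))
    for i in range(1,n):
        if st[i,4]>=amin: yield st[i,4],c[i],W[l==i]
E
python3 - <<'E'
from h import *
for n in("top","scene"):
    s=np.load(n+"0.npz"); W=cloud(s); 
    for c in("red","green","yellow"):
        for a,p,w in blobs(mask(s,c),W):
            m=np.nanmedian(w,0)
            if .3<m[0]<.95 and -.3<m[1]<.5 and m[2]<.25: print(n,c,a,p.round(),m.round(4),np.nanstd(w,0).round(3))
    # footprint of raised stuff
    Z=W[...,2]; m=(Z>.02)&(Z<.2)&(W[...,0]>.35)&(W[...,0]<.9)&(W[...,1]>-.25)&(W[...,1]<.4)
    for a,p,w in blobs(m,W,60):
        r=cv2.minAreaRect(w[:,:2].astype(np.float32)*1000); print(n,a,p.round(),np.round(r[0],1),np.round(r[1],1),round(r[2],1),'zmax',np.nanmax(w[:,2]).round(3))
    b=W[(abs(Z)<.015)&(W[...,0]>.4)&(W[...,0]<.8)&(W[...,1]>-.1)&(W[...,1]<.3)]; print("bench z",np.median(b[:,2]),b[:,2].std())
s=np.load("top0.npz")["frame"][150:310,300:500]; t=np.load("scene0.npz")["frame"][215:395,270:470]
cv2.imwrite("pics/crop.png",cv2.vconcat([cv2.resize(s,(740,0) if 0 else (660,300),interpolation=cv2.INTER_CUBIC)[:,:],cv2.resize(t,(660,300),interpolation=cv2.INTER_CUBIC)]))
E
```

```text
top red 171 [351. 231.] [0.553  0.2549 0.1271] [0.007 0.008 0.004]
top red 55 [413. 286.] [0.4456 0.1155 0.0308] [0.012 0.002 0.002]
top red 49 [442. 287.] [0.4416 0.0522 0.0296] [0.011 0.002 0.003]
top yellow 204 [427. 194.] [0.6412 0.0949 0.0897] [0.012 0.015 0.005]
top yellow 75 [440. 207.] [0.6105 0.0559 0.0728] [0.006 0.008 0.003]
top yellow 42 [271. 239.] [0.5526 0.4259 0.0367] [0.006 0.004 0.003]
top yellow 20 [277. 243.] [0.5425 0.4117 0.0387] [0.004 0.004 0.003]
top 7202 [505. 173.] [692.3 -79.2] [429.3 148.3] 30.5 zmax 0.2
top 876 [430. 115.] [837.7  62.4] [97.5 58.6] 9.6 zmax 0.045
top 724 [340. 124.] [792.1 281.8] [69.5 33.8] 49.1 zmax 0.2
top 7769 [386. 208.] [637.7 171.5] [173.2 310. ] 16.7 zmax 0.138
top 123 [286. 174.] [701.8 393. ] [37. 19.] 11.1 zmax 0.044
top 232 [464. 212.] [607.   -0.8] [33.1 31.6] 48.9 zmax 0.062
top 955 [477. 276.] [466.  -25.6] [74.4 83.5] 16.2 zmax 0.038
top 963 [427. 286.] [445.4  85. ] [81.5 74.7] 88.3 zmax 0.039
bench z -4.572334448516013e-05 0.0034240450657477676
scene red 143 [329. 240.] [0.5548 0.2523 0.1259] [0.007 0.009 0.004]
scene r
[... 416 characters left out ...]
ne yellow 353 [398. 291.] [0.6274 0.07   0.0816] [0.018 0.019 0.009]
scene 760 [402. 201.] [786.6 267.5] [55.7 12.6] 88.2 zmax 0.2
scene 125 [345. 206.] [702.  387.7] [23.6 41. ] 89.8 zmax 0.043
scene 6543 [372. 275.] [639.  167.6] [175.9 309.6] 16.0 zmax 0.136
scene 429 [463. 268.] [837.4  65. ] [97.2 41.3] 11.7 zmax 0.041
scene 422 [446. 318.] [685.  -30.1] [64.2 43.5] 11.7 zmax 0.09
scene 884 [329. 338.] [446.8  81.7] [82.5 76.5] 88.7 zmax 0.035
scene 247 [411. 331.] [608.5  -6. ] [34.5 31.2] 58.8 zmax 0.058
scene 3101 [449. 398.] [ 554.9 -151.8] [189.2  70.5] 68.3 zmax 0.2
scene 1016 [365. 373.] [467.5 -29. ] [76.4 81.1] 15.9 zmax 0.036
bench z -0.0006811371550807799 0.003308985131126704
```

View pics/crop.png

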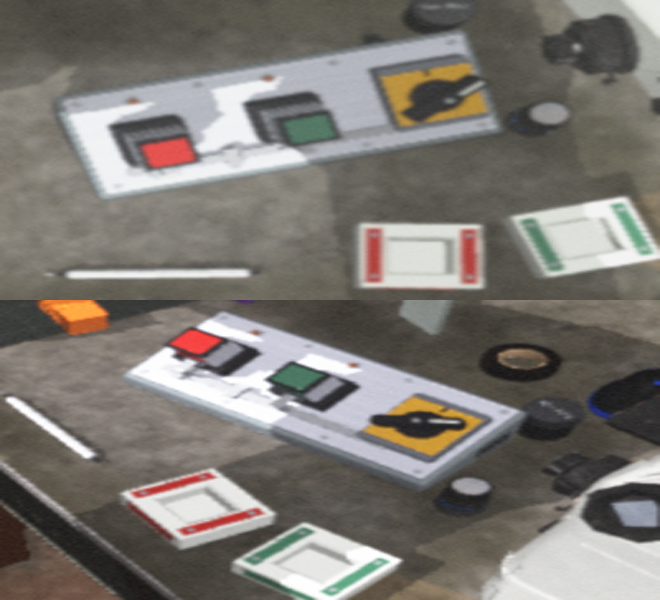

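The crop confirms both choices. Red is in the left bay (top pixel 351,231) and green is in the middle bay (392,216). The handle is in the on position, on the yellow plate. Next I'll fit the stand's frame.

Run:
```python
from h import *
for n in("top","scene"):
    s=np.load(n+"0.npz"); W=cloud(s); P=W.reshape(-1,3); C=s["frame"].reshape(-1,3).astype(int)
    sel=(P[:,2]>.025)&(P[:,2]<.15)&(abs(P[:,0]-.64)<.13)&(P[:,1]>0.01)&(P[:,1]<.36)
    Q=P[sel]; C=C[sel]; yaw=np.radians(16.5)
    for k in range(4):
        nrm=np.array([-.4226*np.cos(yaw),-.4226*np.sin(yaw),.9063]); h=Q@nrm
        hh,e=np.histogram(h,bins=np.arange(h.min(),h.max(),.002)); h0=e[hh.argmax()]+.001; h0=np.median(h[abs(h-h0)<.006])
        pan=Q[(abs(h-h0)<.006)]
        m=np.zeros((400,500),np.uint8); ij=((pan[:,:2]-[.45,-.05])*1000).astype(int); m[ij[:,0].clip(0,399),ij[:,1].clip(0,499)]=1
        m=cv2.morphologyEx(cv2.morphologyEx(m,cv2.MORPH_CLOSE,np.ones((9,9))),cv2.MORPH_OPEN,np.ones((11,11)))
        c=max(cv2.findContours(m,0,2)[0],key=cv2.contourArea); r=cv2.minAreaRect(c)
        b=cv2.boxPoints(r); e=[b[1]-b[0],b[2]-b[1]]; l=max(e,key=np.linalg.norm); l=l if l[0]>0 else -l  # pts are (col=y,row=x)
        yaw=np.arctan2(-l[1],l[0])
    o=np.array([.45+r[0][1]/1000,-.05+r[0][0]/1000,0]); Rz=R.from_euler('z',yaw).as_matrix()
    # free plane fit
    A=np.c_[pan[:,:2],np.ones(len(pan))]; co=np.linalg.lstsq(A,pan[:,2],rcond=None)[0]
    print(n,"rect",np.round(r[1]),"yaw",np.degrees(yaw),"o",o.round(4),"z at o",(co@[o[0],o[1],1]).round(4),"grad",np.hypot(*co[:2]).round(3),"plane yaw",np.degrees(np.arctan2(co[1],co[0])))
    Rp=Rz@R.from_euler('y',-25,degrees=True).as_matrix(); c0=o+[0,0,.0575]
    L=(Q-c0)@Rp*1000
    for nm,y0 in(("left",92),("mid",0)):
        t=L[(abs(L[:,2]-72)<7)&(abs(L[:,1]-y0)<30)&(abs(L[:,0])<35)]
        a,b=np.percentile(t,3,0),np.percentile(t,97,0)
        print(nm,"top n",len(t),"c",((a+b)/2).round(1),"ext",(b-a).round(1),"med z",np.median(t[:,2]).round(1))
    for c in("yellow",):
        w=W[mask(s,c)]; w=(w-c0)@Rp*1000; w=w[(abs(w[:,1]+98)<60)&(abs(w[:,0])<60)]; a,b=np.percentile(w,2,0),np.percentile(w,98,0); print("plate",((a+b)/2).round(1),(b-a).round(1))
    t=L[(L[:,2]>40)&(L[:,2]<64)&(abs(L[:,1]+98)<45)&(abs(L[:,0])<40)]
    a,b=np.percentile(t,2,0),np.percentile(t,98,0); u=np.linalg.svd((t-t.mean(0))[:,:2],full_matrices=False)[2][0]
    print("bar",len(t),((a+b)/2).round(1),(b-a).round(1),"mean",t.mean(0).round(1),"dir",np.degrees(np.arctan2(u[1],u[0])).round(1))
```

```text
top rect [117. 282.] yaw 16.220192 o [0.6072 0.1761 0.    ] z at o 0.0604 grad 0.469 plane yaw 16.380918026522462
left top n 278 c [ 2.3 91.7 73.9] ext [32.8 34.8  8.6] med z 75.0
mid top n 277 c [ 2.1 -0.1 74. ] ext [32.5 34.5  9.1] med z 75.1
plate [  1.4 -98.7  26. ] [55.6 53.9  9.2]
bar 264 [  2.3 -97.5  51.1] [35.6 54.1 19.9] mean [  3.2 -97.3  53.8] dir 120.0
scene rect [118. 283.] yaw 15.945395 o [0.6076 0.1703 0.    ] z at o 0.0586 grad 0.475 plane yaw 16.22773865588801
left top n 219 c [ 2.2 92.5 72.7] ext [32.3 34.3  9.2] med z 73.5
mid top n 238 c [ 2.3  0.2 72.6] ext [31.9 33.5  9.5] med z 73.5
plate [  4.  -97.6  27.7] [56.7 56.3 14.2]
bar 207 [  2.5 -98.2  50.5] [35.7 53.7 17.8] mean [  2.4 -98.5  53.4] dir -59.7
```

```bash
cat >> h.py <<'E'
yaw=16.2; O=np.array([.6074,.1732,.0585])
RP=R.from_euler('z',yaw,degrees=True)*R.from_euler('y',-25,degrees=True)
def panel(x,y,z): return O+RP.apply(np.array([x,y,z])/1000)
def down(base,a,flip=0): # tool z = -base z, tool y = base y turned by a deg about base z
    return (base*R.from_euler('z',a+180*flip,degrees=True)*R.from_euler('x',180,degrees=True)).as_quat()
NEST={"red":(np.array([.446,.0835,.006]),-2.2),"green":(np.array([.467,-.0273,.006]),16.1)}
BAY={"red":92,"green":0}
E
python3 - <<'E'
from h import *
from workcell import env
q0=env.get_joint_pos(); print(q0,env.get_ee_pos())
for f in(0,1):
    print("flip",f)
    for a in(-60,-30,0): print("iso",a,env.ik(panel(2,-98,36),down(RP,a,f)),env.ik(panel(2,-98,120),down(RP,a,f)) is not None)
    for c in("red","green"):
        for z in(40,150): print(c,"bay",np.round(env.ik(panel(2,BAY[c],z),down(RP,0,f)) or 0,2) if 1 else 0)
        p,w=NEST[c]
        for z in(.04,.16): print(c,"nest",np.round(env.ik(p+[0,0,z],down(R.from_euler('z',w,degrees=True),0,f)),2))
W=np.vstack([cloud(np.load(n+"0.npz")).reshape(-1,3) for n in("top","scene")])
for zl,zh in((.05,.1),(.1,.16),(.16,.3),(.3,.6)):
    m=(W[:,2]>zl)&(W[:,2]<zh)&(W[:,0]>.36)&(W[:,0]<.62)&(W[:,1]<.0)&(W[:,1]>-.3); w=W[m]
    L=R.from_euler('z',-16.1,degrees=True).apply(w-[.467,-.0273,0])
    for xl in(-60,-30,0,30,60,90):
        k=(L[:,0]*1000>xl)&(L[:,0]*1000<xl+30); 
        if k.sum()>3: print(zl,zh,"x",xl,"max y",np.percentile(L[k,1],97).round(3),k.sum())
E
```

```text
[ 1.18338508e+00  4.91508406e-01  1.55939962e+00 -4.57162079e-05
  1.09172182e+00 -1.05591025e-01] [0.17371245 0.6001375  0.21411069]
flip 0
iso -60 [-0.04428292  0.54711739  1.97413272  0.59357227  0.24516391  1.74016151] True
iso -30 [-0.04428292  0.54711739  1.97413272  0.59357227  0.24516391  1.21656274] True
iso 0 [-0.04428292  0.54711739  1.97413272  0.59357227  0.24516391  0.69296396] TrueTraceback (most recent call last):
  File "<stdin>", line 8, in <module>
ValueError: The truth value of an array with more than one element is ambiguous. Use a.any() or a.all()
```

Run:
```python
from h import *
from workcell import env
r=lambda q: None if q is None else np.round(q,2)
for f in(0,1):
    print("flip",f)
    for a in(-60,0): print("iso",a,r(env.ik(panel(2,-98,36),down(RP,a,f))),r(env.ik(panel(2,-98,120),down(RP,a,f))))
    for c in("red","green"):
        for z in(40,150): print(c,"bay",r(env.ik(panel(2,BAY[c],z),down(RP,0,f))))
        p,w=NEST[c]
        for z in(.04,.16): print(c,"nest",r(env.ik(p+[0,0,z],down(R.from_euler('z',w,degrees=True),0,f))))
W=np.vstack([cloud(np.load(n+"0.npz")).reshape(-1,3) for n in("top","scene")])
L=R.from_euler('z',-16.1,degrees=True).apply(W-[.467,-.0273,0])
for zl,zh in((.05,.1),(.1,.16),(.16,.3),(.3,.6)):
    for xl in(-60,-30,0,30,60,90):
        k=(W[:,2]>zl)&(W[:,2]<zh)&(L[:,1]<-.02)&(L[:,1]>-.3)&(L[:,0]*1000>xl)&(L[:,0]*1000<xl+30)
        if k.sum()>3: print(zl,zh,"x",xl,"max y",np.percentile(L[k,1],97).round(3),k.sum())
```

```text
flip 0
iso -60 [-0.04  0.55  1.97  0.59  0.25  1.74] [-0.07  0.38  1.99  0.4   0.38  1.92]
iso 0 [-0.04  0.55  1.97  0.59  0.25  0.69] [-0.07  0.38  1.99  0.4   0.38  0.87]
red bay [ 0.33  0.54  1.98 -0.1   0.19  1.71]
red bay [ 0.33  0.32  1.99 -0.06  0.39  1.67]
red nest [ 0.04  0.53  2.13 -0.    0.48  1.65]
red nest [ 0.04  0.32  2.02 -0.    0.8   1.65]
green bay [0.14 0.53 2.   0.32 0.19 1.14]
green bay [0.13 0.31 2.01 0.17 0.39 1.28]
green nest [-0.2   0.54  2.1  -0.    0.5   1.09]
green nest [-0.2   0.34  1.99 -0.    0.82  1.09]
flip 1
iso -60 [-0.04  0.55  1.97  0.59  0.25 -1.4 ] [-0.07  0.38  1.99  0.4   0.38 -1.22]
iso 0 [-0.04  0.55  1.97  0.59  0.25 -2.45] [-0.07  0.38  1.99  0.4   0.38 -2.27]
red bay [ 0.33  0.54  1.98 -0.1   0.19 -1.43]
red bay [ 0.33  0.32  1.99 -0.06  0.39 -1.47]
red nest [ 0.04  0.53  2.13  0.    0.48 -1.49]
red nest [ 0.04  0.32  2.02  0.    0.8  -1.49]
green bay [ 0.14  0.53  2.    0.32  0.19 -2.01]
green bay [ 0.13  0.31  2.01  0.17  0.39 -1.87]
green nest [-0.2   0.54  2.1  -0.    0.5  -2.05]
green nest [-0.2   0.34  1.99  0.    0.82 -2.05]
0.05 0.1 x 0 max y -0.129 787
0.05 0.1 x 30 max y -0.096 301
0.05 0.1 x 60 max y -0.096 105
0.05 0.1 x 90 max y -0.097 116
0.1 0.16 x 0 max y -0.143 1843
0.1 0.16 x 30 max y -0.098 667
0.1 0.16 x 60 max y -0.097 220
0.1 0.16 x 90 max y -0.099 216
0.16 0.3 x 0 max y -0.156 3028
0.16 0.3 x 30 max y -0.109 1654
0.16 0.3 x 60 max y -0.106 679
0.16 0.3 x 90 max y -0.109 626
0.3 0.6 x -60 max y -0.139 1247
0.3 0.6 x -30 max y -0.135 1755
0.3 0.6 x 0 max y -0.134 1848
0.3 0.6 x 30 max y -0.125 2363
0.3 0.6 x 60 max y -0.119 2398
0.3 0.6 x 90 max y -0.127 2726
```

Run:
```python
from h import *
from workcell import env,eoat
W=np.vstack([cloud(np.load(n+"0.npz")).reshape(-1,3) for n in("top","scene")])
L=RP.inv().apply(W-O)*1000; L[:,1]+=98
for a in range(-60,1,20):
    t=R.from_euler('z',-a,degrees=True).apply(L); k=(abs(t[:,0]-0)<55)&(abs(t[:,1])<105)&(t[:,2]>95)&(t[:,2]<400)
    print(a,k.sum(), t[k].round()[:3].tolist())
env.reach(panel(2,-98,190),down(RP,-60))
env.move_linear(panel(2,-98,75),down(RP,-60),feed=.12)
hit=env.move_linear(panel(2,-98,37),down(RP,-60),feed=.06,contact_N=8)
print(hit,env.get_time(),(RP.inv().apply(env.get_ee_pos()-O)*1000).round(1),env.get_contact_force())
eoat.clamp(15); print(env.get_width(),env.get_contact_force().round(1),env.get_grasp_force(),env.get_time())
```

```text
-60 0 []
-40 0 []
-20 0 []
0 0 []
False 4.35 [  2. -98.  37.] [-0.4993582  -1.37721823 -1.30406722]
0.014140721987919772 [ 0.7  1.6 -0.2] 14.992479979991913 5.5833
```

Run:
```python
from h import *
from workcell import env,eoat
eoat.clamp(55)
for a in (-48,-36,-24,-12,-3,0):
    env.reach(panel(2,-98,37),down(RP,a))
    print(a,env.get_contact_force().round(1),RP.inv().apply(env.get_ft_torque()).round(2),env.get_time())
eoat.release(); print(env.get_contact_force().round(1))
env.move_linear(panel(2,-98,150),feed=.15)
from workcell import imaging
s=imaging.snapshot("scene"); np.savez("scene1.npz",**s); cv2.imwrite("pics/s1.png",cv2.resize(s["frame"][215:335,290:450],(800,600),interpolation=cv2.INTER_CUBIC)); print(env.get_time())
```

```text
-48 [ 1.3  1.7 -0.7] [ 0.3   0.04 -0.13] 6.1167
-36 [ 1.3  2.3 -0.7] [ 0.19  0.08 -0.09] 6.4333
-24 [0.7 0.9 0. ] [-0.02  0.08  0.1 ] 6.75
-12 [ 0.4  0.5 -0.6] [-0.25  0.13  0.16] 7.0667
-3 [ 0.6 -1.3  0.3] [-0.33  0.21  0.16] 7.3417
0 [ 1.  -0.8 -0.5] [-0.48  0.25  0.15] 7.5917
[-0.2  0.2 -0.5]
9.9083
```

View pics/s1.png

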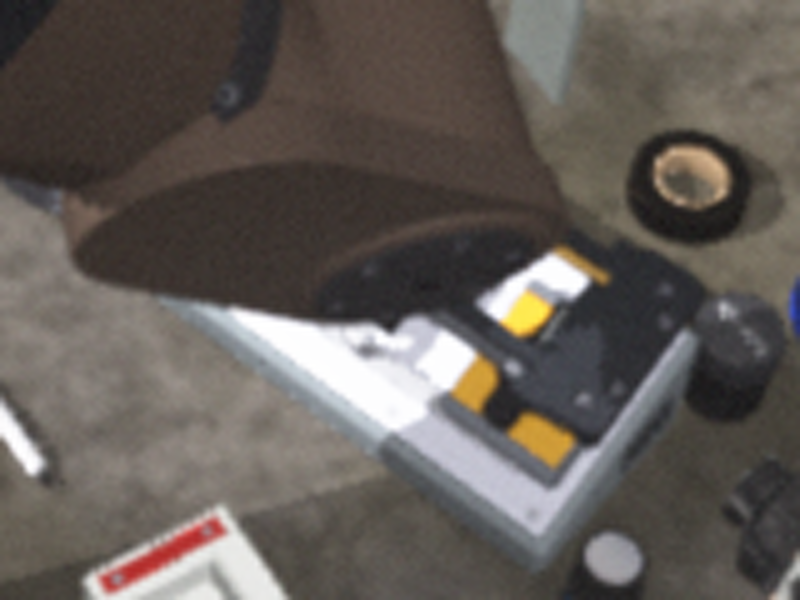

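The handle's dark bar now runs up the slope, at (500,410) in the crop. The spring torque changed sign partway through the turn, so it is past the middle and on to off. Green module next.

Run:
```python
from h import *
from workcell import env,eoat,imaging
y=BAY["green"]
env.reach(panel(2,y,150),down(RP,0))
hit=env.move_linear(panel(2,y,40),feed=.12,contact_N=10)
print(hit,(RP.inv().apply(env.get_ee_pos()-O)*1000).round(1))
eoat.clamp(25); print(env.get_width(),env.get_contact_force().round(1))
env.move_linear(panel(2,y,55),feed=.06); print(env.get_contact_force().round(1),env.get_width())
env.move_linear(panel(2,y,140),feed=.15); print(env.get_contact_force().round(1),env.get_width())
p,w=NEST["green"]; q=down(R.from_euler('z',w,degrees=True),0)
env.reach(p+[0,0,.10],q)
print(env.get_time(),env.get_contact_force().round(1),env.get_width(),env.get_ee_pos(),p)
for n in("top","scene"):
    s=imaging.snapshot(n); np.savez(n+"2.npz",**s); cv2.imwrite(f"pics/{n}2.png",s["frame"])
a=cv2.imread("pics/scene2.png")[200:400,270:470]; b=cv2.imread("pics/top2.png")[150:350,380:580]
cv2.imwrite("pics/c2.png",cv2.resize(cv2.hconcat([a,b]),(800,400),interpolation=cv2.INTER_CUBIC))
```

```text
False [ 2.3 -0.1 40.5]
0.03585691862683883 [-0.5  1.  -0.4]
[-0.1 -0.9 -1.6] 0.03623496869290107
[ 0.3 -0.3 -2.6] 0.0360287207677035
14.3833 [ 0.2  0.1 -1.4] 0.035843407987724764 [ 0.46749148 -0.0268086   0.10594427] [ 0.467  -0.0273  0.006 ]
```

View pics/c2.png

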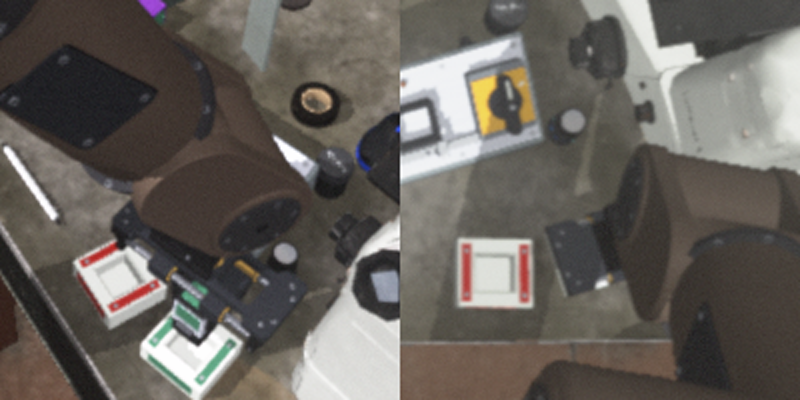

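The top half shows the isolator pointer straight up the slope, so it is off. The green module hangs upright above its nest, at about (190,315) in the left half. Lowering now.

Run:
```python
from h import *
from workcell import env,eoat,imaging
p,w=NEST["green"]; q=down(R.from_euler('z',w,degrees=True),0)
hit=env.move_linear(p+[0,0,.0395],q,feed=.05,contact_N=6)
e=env.get_ee_pos(); print(hit,((e-p)*1000).round(1),env.get_contact_force().round(1),env.get_ft_torque().round(2),env.get_width(),env.get_time())
```

```text
False [ 0.2 -0.  39.7] [ 0.4  0.7 -1.2] [-0.08  0.12  0.01] 0.035996019569674416 15.8417
```

Run:
```python
from h import *
from workcell import env,eoat,imaging
p,w=NEST["green"]; q=down(R.from_euler('z',w,degrees=True),0)
hit=env.move_linear(p+[0,0,.034],q,feed=.02,contact_N=4)
print(hit,((env.get_ee_pos()-p)*1000).round(1),env.get_contact_force().round(1))
eoat.release(); env.move_linear(env.get_ee_pos()+[0,0,.11],q,feed=.15)
y=BAY["red"]
env.reach(panel(2,y,150),down(RP,0))
for n in("top","scene"):
    s=imaging.snapshot(n); np.savez(n+"3.npz",**s); W=cloud(s)
    L=R.from_euler('z',-w,degrees=True).apply(W.reshape(-1,3)-p)*1000
    t=L[(abs(L[:,2]-72)<9)&(abs(L[:,0])<35)&(abs(L[:,1])<35)]
    if len(t)>20:
        a,b=np.percentile(t,3,0),np.percentile(t,97,0); print(n,"green top",len(t),((a+b)/2).round(1),(b-a).round(1),np.median(t,0).round(1))
a=np.load("scene3.npz")["frame"][200:400,270:470]; b=np.load("top3.npz")["frame"][150:350,380:580]
cv2.imwrite("pics/c3.png",cv2.resize(cv2.hconcat([a,b]),(800,400),interpolation=cv2.INTER_CUBIC)); print(env.get_time())
```

```text
True [ 0.3 -0.1 38. ] [0.8 0.2 1.6]
top green top 287 [-0.4  3.3 71. ] [31.7 34.3 11.2] [-0.5  4.1 71.7]
scene green top 298 [-0.4 -2.3 69.9] [32.8 34.  10. ] [-1.6 -2.4 71.3]
19.2083
```

View pics/c3.png

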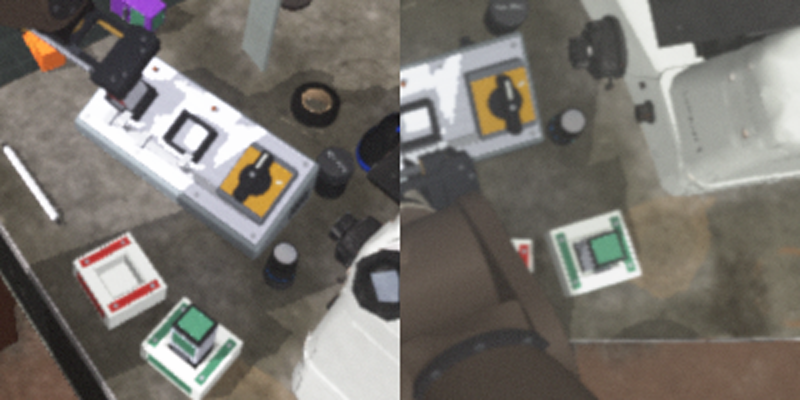

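The green module stands in the green nest with its top at 71.5 mm, so it is seated. The isolator pointer is up-slope. Red module next.

Run:
```python
from h import *
from workcell import env,eoat,imaging
y=BAY["red"]
hit=env.move_linear(panel(2,y,40),feed=.12,contact_N=10)
print(hit,(RP.inv().apply(env.get_ee_pos()-O)*1000).round(1))
eoat.clamp(25); print(env.get_width(),env.get_contact_force().round(1))
env.move_linear(panel(2,y,55),feed=.06); print(env.get_contact_force().round(1),env.get_width())
env.move_linear(panel(2,y,140),feed=.15)
p,w=NEST["red"]; q=down(R.from_euler('z',w,degrees=True),0)
env.reach(p+[0,0,.10],q); print(env.get_contact_force().round(1),env.get_width())
hit=env.move_linear(p+[0,0,.034],q,feed=.04,contact_N=5)
print(hit,((env.get_ee_pos()-p)*1000).round(1),env.get_contact_force().round(1),env.get_ft_torque().round(2),env.get_width(),env.get_time())
```

```text
False [ 2.2 92.  40.5]
0.0359393882909806 [ 0.4 -0.3 -0.5]
[ 0.1 -0.2 -1.4] 0.036175251662073464
[ 0.7  0.6 -1.5] 0.03597840853932259
True [-0. -0. 38.] [ 0.3 -0.7  2.3] [-0.11  0.14  0.01] 0.035763435731137515 24.5333
```

Contact came at 38 mm, the same as for green, so it is seated. I'll release, withdraw and check.

Run:
```python
from h import *
from workcell import env,eoat,imaging
eoat.release(); env.move_linear(env.get_ee_pos()+[0,0,.14],feed=.15)
env.move_j([1.0,.3,1.6,0,1.2,0]); env.sleep(.3)
for n in("top","scene"):
    s=imaging.snapshot(n); np.savez(n+"4.npz",**s); W=cloud(s).reshape(-1,3)
    for c in NEST:
        p,w=NEST[c]; L=R.from_euler('z',-w,degrees=True).apply(W-p)*1000
        t=L[(abs(L[:,2]-72)<9)&(abs(L[:,0])<35)&(abs(L[:,1])<35)]
        if len(t)>20: a,b=np.percentile(t,3,0),np.percentile(t,97,0); print(n,c,len(t),((a+b)/2).round(1),(b-a).round(1),np.median(t,0).round(1))
a=np.load("scene4.npz")["frame"][200:400,240:440]; b=np.load("top4.npz")["frame"][150:350,320:520]
cv2.imwrite("pics/c4.png",cv2.resize(cv2.hconcat([a,b]),(800,400),interpolation=cv2.INTER_CUBIC)); print(env.get_time())
```

```text
top red 287 [-1.2  2.1 71.9] [31.9 35.  10. ] [-1.4  2.7 71.9]
top green 287 [-0.4  3.2 71.1] [31.7 34.2 10.2] [-0.5  4.  71.8]
scene red 256 [-0.1 -2.3 69.7] [32.2 34.  10.1] [-0.7 -3.8 71.1]
scene green 294 [-0.3 -2.1 70.2] [32.8 34.2  9.2] [-1.4 -2.4 71.2]
28.875
```

View pics/c4.png

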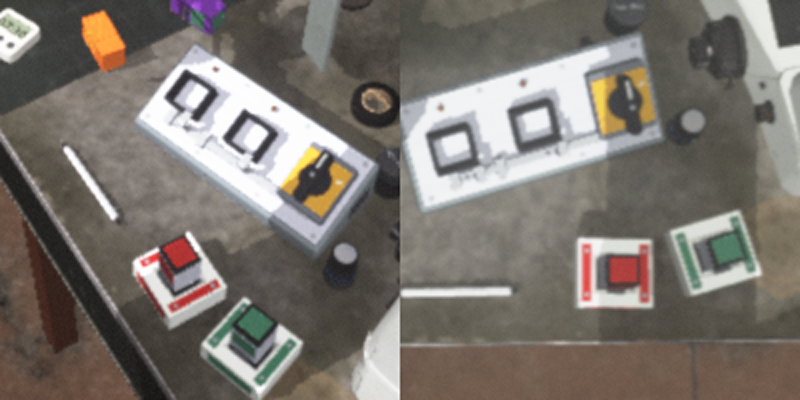

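Both modules stand upright in the nests of their colours: red at (180,255) and green at (255,325) in the left half. The isolator is off, the bays are empty and the bystanders have not moved.

```bash
python3 -c "
from workcell import job; print(job.close_job())"
```

```text
the job is handed in; nothing more can be done
None
```

The job is handed in after about 29 s of robot time: the isolator is off, the green and red modules stand seated upright in their own nests, and the last pictures show the bystanders where they were; the hand-in returned no verdict.

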